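Open the letter-gluing jig to its set width and hold it

ROBOT

A 6-joint arm with a two-finger parallel gripper is mounted at the origin on a cart in front of the work surface, level with it; the furniture and walls round the work are solid. World frame = base frame: x ahead of the robot, y to its left, z up, the work surface at z = 0. Lengths are in m, angles in rad, forces in N, time in s.
With the tool pointing down it reaches from about 0.275 to 0.85 m from the base axis. Payload 19 kg.
Tool frame: the origin (TCP) lies midway between the tips of the shut fingers; the grasp point (between the pads) lies grip_depth behind it (grip_depth is the distance from the TCP to the grasp point, in m); z points along the fingers, y is the direction in which the jaws open and shut (so a half turn about z gives the same grasp; the last joint's range is limited). The gripper opens to 85 mm and grips with 20 to 120 N. Pads are 22 mm wide; open, the fingers measure 114 mm over their backs; the gripper's body (76 mm by 85 mm) begins 54 mm behind the grasp point. The pads swing forward as they close: fully open they stand 13 mm farther back than shut.
Start: joints at [-1.331, 0.15, 1.437, -0, 1.554, -0.134], TCP at [0.21, -0.535, 0.231] pointing down, gripper open.
Joint ranges: [-2.8, 2.8], [-0.68, 2.1], [0.12, 2.68], [-1.39, 4.53], [0.16, 2.79], [-2.81, 2.81]. Speed limits (rad/s): [1.89, 1.89, 2.22, 3.01, 3.01, 3.01].

INTERFACE

Orientations are given as a unit quaternion [x, y, z, w].
In Python, from workcell import * gives the robot as it stands. The module is installed in compiled form; this text tells all that it offers.
- The arm moves only by the shell command python3 -m crank 'ROWS' [FORCE]. ROWS is JSON, a list of rows, each a list of 3 entries, a list of its own where there are three numbers: the shift along the tool's x, y, z in mm, then the turn about the tool's z in rad, then the closure, from -1 (fully open) to 1 (shut). In form: [[[dx, dy, dz], spin, claw], ...]. A call has exactly 10 rows; each row shifts and turns the commanded pose from where the row before left it, along the tool's axes as they then stand; what a row does not reach is not made up. A row lasts 1/10 s, in which the tool goes at most 50 mm and 8.59 degrees, less where a joint would pass 70% of its speed; a pose out of reach is approached as far as the arm can. A call with a gripper value outside its range is refused whole. The fingers move at their own pace and stop on an object; FORCE is the grip in N (left out, the last holds). Time passes only in rows, so rows that do not move let the fingers close, or fill a call up. It gives the time, the measured TCP pose, the force and the opening at its end, in the units of the state.
- sense(): the state, without advancing time (a new reading comes with each control period).
- snapshot(name): name is "scene" or "top" or "wrist"; returns (picture, depth): 420x560x3 uint8, red, green, blue; 420x560 float32, m along the optical axis (not along the pixel's ray), 0 where there is no reading.
- camera_model(name): a dict with "intrinsics" (3x3 intrinsics, pixels), "extrinsics" (4x4, takes a point from camera to world coordinates). Camera axes: x right, y up, looking along -z (the intrinsics and any distortion apply to the point x, -y, -z); pixel columns grow to the right and rows downward; lengths in m; the calibration is good to about 2 mm. A picture is of the moment at which its call begins: read the wrist's pose just before it. camera_model takes no time and is no camera call; for the wrist camera it gives the pose at the moment of the call.
- close_job(): hands the job in, once; it reports no verdict.
The state is a dict: "time": time; "joints": joint angles; "qd": joint speeds; "joint_torque": joint torques, N m; "position": TCP position; "tcp_rot": TCP orientation; "contact_force": force on the tool from outside, world axes, zero at the start; "torque": the same for the moment, N m; "finger_gap": opening from 0.0 (shut) to 1.0 (fully open).
Only numpy, scipy, OpenCV 4.12 (cv2) and the standard library are available. Lean on these libraries where they do the work, as an engineer would, in place of code of your own. Each camera call takes 0.05 s, during which the arm holds its last target. There are 200 camera calls.

TASK

Set the glue jig to size and hold it open for me: first turn the dial until its white pointer stands at the yellow dot, which carries the red mark along the scale. Then pull the spring jaw by its orange handle towards you until its black pointer stands at the red mark, and keep holding the handle so that the jaw stays there - do not let go, you finish while holding it. Leave the other things on the table where they are.

Things in the scene. Friction and masses are not known exactly. Their poses are not given: they have to be found in the camera images.
- jig: grey letter-gluing jig, fixed to the table: base plate 165 (x) x 205 (y) x 12 mm. Origin at table height; the plate reaches from -65 to +100 mm in the jig's x and from -96.5 to +108.5 mm in its y. The jig's x axis points away from the robot (jig turned up to 0.3 rad), its y axis to the left. At the right a blue spring jaw slides on a steel bed; at the left is the dial; between them a white scale with the red mark. The blue fence behind the jaw is 26 mm high above the plate.
- dial (a joint): angle of the width dial, rad, 0 to 2.4, increasing CLOCKWISE seen from above. At 0 its white pointer line points along the jig's -x (to the robot), at 1.57 along the jig's +y (left). It stays where it is left (friction 0.05 N m). Starts at 0.5 to 0.8.
- index_ring (a joint): angle of the black index ring round the dial, rad, same zero and sense as the dial: the dial is set when both read the same. The ring is set at 1.1 to 1.9 and does not move.
- dial_grip (a point): point on the dial's vertical axis at the height to grip it, 44 mm above the table. The grip is a black upright bar 46 mm long (along the pointer line) x 13 mm wide, from 24 to 58 mm above the table, on a disc of 26 mm radius whose top is 24 mm above the table. Its frame turns with the dial; the pointer is along its own -x.
- dial_tip (a point): point on the line of the dial's white pointer, 35.5 mm from the dial's axis, 20 mm above the table; coincides with index_dot when the dial is set
- index_dot (a point): centre of the yellow dot (8 mm) on the black index ring, 35.5 mm from the dial's axis, 20 mm above the table. Its frame turns with the ring: x is radial, y runs along the ring.
- jaw: blue spring jaw, 30 (x) x 70 (y) x 20 mm, with the orange upright handle on top. Slides only along the jig's -x (towards the robot), 65 mm at most; springs push it back to its closed end against the fence: 4 N when closed, growing by 1 N per 10 mm of pull (10 N at 60 mm), friction 0.4 N. Released, it returns by itself. Origin at the centre of its underside, 14 mm above the table. Its x axis is the jig's x axis.
- jaw_handle (a point): grip point in the orange handle, 62 mm above the table. The handle is an upright tab 14 mm thick along the jig's x, 34 mm wide along its y, from 34 to 82 mm above the table, on the jaw block. Keep fingertips over 40 mm above the table (fence top 38 mm, just behind). Nothing else on the jig is higher but the dial grip (58 mm) 105 mm to its left. Moves with the jaw. Its x axis is the jig's x axis.
- jaw_pointer (a point): tip of the black pointer blade (3 mm thick) at the left side of the jaw, beside the scale, on the jaw's mid-plane. Its x axis is the jig's x axis.
- red_mark (a point): the red upright mark (3 mm thick) on the white scale between jaw and dial. It is geared to the dial: 24 mm along the jig's -x per rad of dial angle, so it moves while the dial is turned. The jaw is at the mark when this and jaw_pointer have the same x in the jig's frame; with the dial set that is 32 to 52 mm of pull. It cannot be moved by hand. Its x axis is the jig's x axis.
- glue_bottle: white bottle with a red nozzle, 45x45x138 mm, standing; origin at the centre of its underside. Bystander, not to be disturbed.
- tape_roll: beige roll of tape lying flat, 96 mm across, 24 mm high; origin at the centre of its underside. Bystander, not to be disturbed.
- side_cutters: red-handled side cutters lying flat, 52x130x12 mm; origin at the centre of the underside. Bystander, not to be disturbed.
- letter_a: white plastic letter A lying flat, 53x52x9 mm; origin at the centre of its underside. Bystander, not to be disturbed.
- led_module: white three-diode light module with wire ends, 16x103x12 mm; origin at the centre of its underside. Bystander, not to be disturbed.

How it is judged:
On the way, in this order (a step that is already met when the one before it is completed fails the run):
1. the dial's pointer stands at the yellow dot (y of dial_tip in the frame of index_dot between -0.0045 and 0.0045 m and x of dial_tip in the frame of index_dot between -0.008 and 0.008 m), for 0.3 s.
2. the jaw is pulled by the fingers so that its pointer stands at the red mark, and kept there for 1 s, with the dial still set (all of step 1 and x of jaw_pointer in the frame of red_mark between -0.004 and 0.004 m and contact force between the fingers and jaw above 2 N), for 1 s.
At the end, for the whole second after the job is handed in: The dial's pointer is within 4.5 mm (at 35.5 mm radius, about 0.12 rad) of the yellow dot; the jaw's black pointer is within 4 mm of the red mark along the slide; the jaw is at rest (under 10 mm/s) and the fingers hold it there (contact force on the jaw over 2 N) (all of step 2 and linear speed of jaw below 0.01 m/s); the arm keeps its last pose, push and grip.
It fails at once if a bystander is moved more than 30 mm (distance of any of glue_bottle, tape_roll, side_cutters, letter_a, led_module from where it was at the start of the episode above 0.03 m).
It fails at once if the glue bottle is tipped over (angle between glue_bottle's own z axis and vertical above 0.5 rad).
It also fails if it takes over 45 s, if anything falls off the work surface, if the arm or the gripper's body presses on something with over 40 N, if the wrist force passes 120 N, or if a joint passes its speed limit or range.

## Working session

There is one attempt and no reset: what is moved stays moved. The work goes in short steps, Python scripts to look and compute and a shell command to move; the robot and the scene stay as the last step left them, time stands still between calls to the robot, and variables do not carry over. Pictures are saved under pics/ and viewed, about 8 in all and at most 12, crops included, and the job is handed in when it is done.

```bash
mkdir -p pics; python3 - <<'E'
from workcell import *
import cv2,numpy as np
s=sense();print(s)
for n in ("top","scene"):
    p,d=snapshot(n);np.savez(f"pics/{n}0.npz",p=p,d=d)
    cv2.imwrite(f"pics/{n}0.png",p[:,:,::-1]);m=camera_model(n);print(n,m)
E
```

```text
{'time': 0.0, 'joints': array([-1.33101588e+00,  1.50962140e-01,  1.43800180e+00,  8.32570628e-06,
        1.55380499e+00, -1.34010081e-01]), 'qd': array([-0.0001939 ,  0.00019946, -0.00163658,  0.00131301,  0.00103684,
       -0.00110522]), 'joint_torque': array([ 2.84343187e-03, -7.13032651e+01, -5.70865631e+01, -5.53654530e-06,
        8.63842957e-03,  2.03544045e-05]), 'position': array([ 0.2098808 , -0.53507009,  0.2307036 ]), 'tcp_rot': array([ 9.82585702e-01,  1.85809020e-01, -2.69329224e-05, -5.87536211e-04]), 'contact_force': array([-0.5137442 ,  0.40349711, -0.58648012]), 'torque': array([-0.00574154,  0.01635499, -0.011947  ]), 'finger_gap': 1.0020506043696549}
top {'intrinsics': array([[385.13770345,   0.        , 277.76295009],
       [  0.        , 385.13770345, 205.38158786],
       [  0.        ,   0.        ,   1.        ]]), 'extrinsics': array([[ 0.00515008,  0.99039057, -0.13820272,  0.39728698],
       [-0.99995423,  0.00398615, -0.00869734, -0.05304904],
       [-0.00806287,  0.13824119,  0.99036577,  0.89404626],
       [ 0.        ,  0.        ,  0.        ,  1.        ]])}
scene {'intrinsics': array([[409.83467658,   0.        , 271.16552087],
       [  0.        , 409.83467658, 212.62184096],
       [  0.        ,   0.        ,   1.        ]]), 'extrinsics': array([[ 0.87026526,  0.17903554, -0.45889503,  0.08010011],
       [-0.49255077,  0.32700393, -0.80651235, -0.76653112],
       [ 0.00566611,  0.92790878,  0.37276425,  0.42876116],
       [ 0.        ,  0.        ,  0.        ,  1.        ]])}
```

View pics/top0.png

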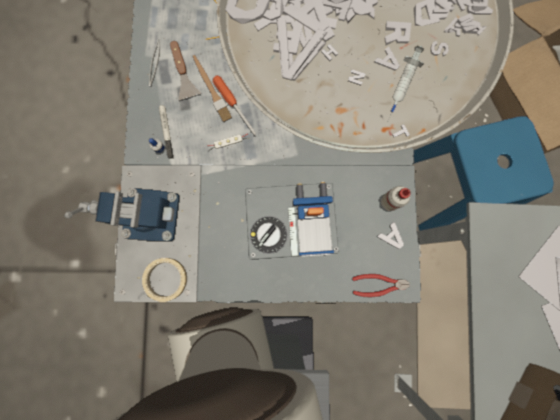

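The jig is at about (293,222). The dial is at (268,235), the orange handle at (315,211) and the bottle at (398,197). I'll enlarge this area.

```bash
python3 - <<'E'
import cv2
p=cv2.imread("pics/top0.png")[175:270,240:345]
cv2.imwrite("pics/c1.png",cv2.resize(p,None,fx=6,fy=6,interpolation=cv2.INTER_CUBIC))
E
```

```text
(no output)
```

View pics/c1.png

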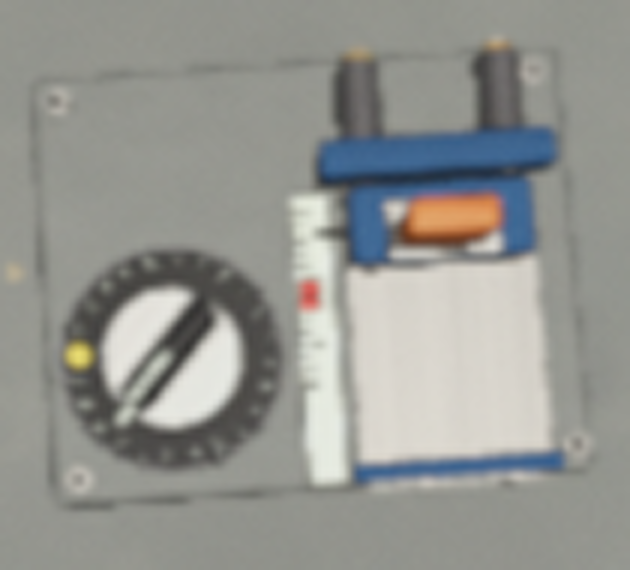

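Crop c1 is at 6x, offset (240,175). It shows:
- **Plate corners:** (33,82), (557,48), (590,466), (60,507)
- **Dial:** centre (172,356), pointer tip (125,415), yellow dot (79,355)
- **Handle:** top centre (455,216)
- **Red mark:** (310,294)
- **Black pointer:** (335,232)

```bash
cat >h.py <<'E'
import numpy as np
from workcell import *
def ray(m,u,v,z):
    K=m["intrinsics"];T=m["extrinsics"]
    d=T[:3,:3]@np.array([(u-K[0,2])/K[0,0],-(v-K[1,2])/K[1,1],-1]);o=T[:3,3]
    return o+d*(z-o[2])/d[2]
def wrap(a): return (a+np.pi)%(2*np.pi)-np.pi
E
python3 - <<'E'
from h import *
m=camera_model("top")
P=lambda u,v,z: ray(m,(u+.5)/6-.5+240,(v+.5)/6-.5+175,z)
c=[P(*q,.012) for q in((33,82),(557,48),(590,466),(60,507))]
print(c)
C=sum(c)/4
yx=(c[0]-c[3])+(c[1]-c[2]); yy=(c[0]-c[1])+(c[3]-c[2])
print("yaw",np.arctan2(yx[1],yx[0]),np.arctan2(-yy[0],yy[1]))
yaw=(np.arctan2(yx[1],yx[0])+np.arctan2(-yy[0],yy[1]))/2
R=np.array([[np.cos(yaw),-np.sin(yaw)],[np.sin(yaw),np.cos(yaw)]])
O=C[:2]-R@[.0175,.006];print("origin",O)
for n,q in dict(dial=(172,356,.022),disc=(172,356,.024),tip=(125,415,.024),dot=(79,355,.02),barA=(207,305,.058),handle=(455,216,.082),red=(310,294,.03),ptr=(335,232,.03)).items():
    w=P(*q);print(n,w,"jig",R.T@(w[:2]-O))
E
```

```text
[array([0.56034582, 0.03100271, 0.012     ]), array([ 0.57449855, -0.17232087,  0.012     ]), array([ 0.41345404, -0.18247044,  0.012     ]), array([0.3970515 , 0.01802315, 0.012     ])]
yaw 0.07119111725549192 0.07552219932663079
origin [ 0.46932429 -0.08370782]
dial [ 0.4536826  -0.02419524  0.022     ] jig [-0.01123789  0.06049892]
disc [ 0.45355326 -0.02426141  0.024     ] jig [-0.01137174  0.0604424 ]
tip [ 0.43135599 -0.00681759  0.024     ] jig [-0.03223084  0.07946617]
dot [0.4540271  0.01105738 0.02      ] jig [-0.00831062  0.09563148]
barA [ 0.46989902 -0.03792567  0.058     ] jig [0.0039286 0.0456169]
handle [ 0.49977584 -0.12592632  0.082     ] jig [ 0.02727543 -0.04433678]
red [ 0.47663727 -0.0760181   0.03      ] jig [0.0078569  0.00713306]
ptr [ 0.5000836  -0.08541679  0.03      ] jig [ 0.03055134 -0.00395876]
```

```bash
python3 -m crank '[[[21,-19,0],0,-1],[[21,-19,0],0,-1],[[21,-19,0],0,-1],[[21,-19,0],0,-1],[[21,-19,0],0,-1],[[21,-19,0],0,-1],[[21,-19,0],0,-1],[[21,-19,0],0,-1],[[21,-19,0],0,-1],[[21,-19,0],0,-1]]' 30
python3 -m crank '[[[21,-19,0],0,-1],[[21,-19,0],0,-1],[[21,-19,0],0,-1],[[21,-19,0],0,-1],[[21,-19,0],0,-1],[[21,-19,0],0,-1],[[21,-19,0],0,-1],[[21,-19,0],0,-1],[[21,-19,0],0,-1],[[15,-26,0],0,-1]]'
python3 -m crank '[[[0,0,0],-0.14,-1],[[0,0,0],-0.14,-1],[[0,0,0],-0.14,-1],[[0,0,0],-0.14,-1],[[0,0,0],-0.14,-1],[[0,0,0],-0.14,-1],[[0,0,0],-0.14,-1],[[0,0,0],-0.14,-1],[[0,0,0],-0.14,-1],[[0,0,0],-0.14,-1]]'
python3 -m crank '[[[0,0,0],-0.14,-1],[[0,0,0],-0.14,-1],[[0,0,0],-0.14,-1],[[0,0,0],-0.14,-1],[[0,0,0],-0.14,-1],[[0,0,0],0,0],[[0,0,0],0,0],[[0,0,0],0,0],[[0,0,0],0,0],[[0,0,0],0,0]]'
cat >>h.py <<'E'
def look(n,f):
    import cv2
    s=sense();m=camera_model(n);p,d=snapshot(n);cv2.imwrite(f"pics/{f}.png",p[:,:,::-1]);np.savez(f"pics/{f}.npz",d=d,K=m["intrinsics"],T=m["extrinsics"])
    return s
def cam(f):
    z=np.load(f"pics/{f}.npz");return dict(intrinsics=z["K"],extrinsics=z["T"])
def yaw(s):
    from scipy.spatial.transform import Rotation as R
    x=R.from_quat(s["tcp_rot"]).as_matrix()[:,0];return np.arctan2(x[1],x[0])
E
python3 - <<'E'
from h import *
s=look("wrist","w1");print(yaw(s),s["position"],s["joints"],s["finger_gap"])
try: print(grip_depth)
except Exception as e: print(e)
E
```

```text
time: 1.1
position: [0.3363, -0.2806, 0.2311]
tcp_rot: [0.983, 0.186, -0.0, -0.0]
contact_force: [0.1, -0.0, -0.8]
finger_gap: 1.0
time: 2.1
position: [0.4546, -0.0229, 0.2309]
tcp_rot: [0.983, 0.186, -0.0, -0.0]
contact_force: [1.0, -0.1, -0.5]
finger_gap: 1.0
time: 3.1
position: [0.4539, -0.0238, 0.2311]
tcp_rot: [0.63, 0.777, -0.0, -0.0]
contact_force: [-0.8, -0.6, 0.5]
finger_gap: 1.001
time: 4.1
position: [0.454, -0.0238, 0.2313]
tcp_rot: [0.328, 0.945, 0.0, -0.0]
contact_force: [0.4, -0.3, 1.0]
finger_gap: 0.498
2.4725395258149643 [ 0.45402341 -0.0238108   0.23129235] [-2.22215747e-01 -1.04022931e-01  1.69753030e+00  1.16427997e-04
  1.54821299e+00 -1.12396158e+00] 0.4984757724346962
0.0187
```

View pics/w1.png

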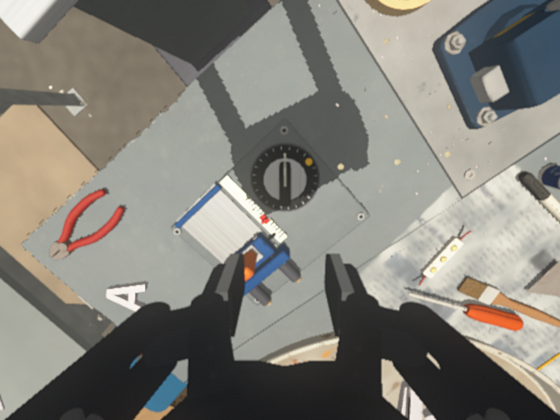

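The dial is at (285,178) with the bar aligned to the tool x axis. The yellow dot is at (309,161). An enlarged crop will give more precise numbers.

```bash
python3 - <<'E'
import cv2
p=cv2.imread("pics/w1.png")[135:310,165:375]
cv2.imwrite("pics/c2.png",cv2.resize(p[:,:],None,fx=3.4,fy=3.4,interpolation=cv2.INTER_CUBIC))
p=cv2.imread("pics/w1.png")[135:220,240:330]
cv2.imwrite("pics/c2.png",cv2.resize(p,None,fx=7,fy=7,interpolation=cv2.INTER_CUBIC))
E
```

```text
(no output)
```

View pics/c2.png

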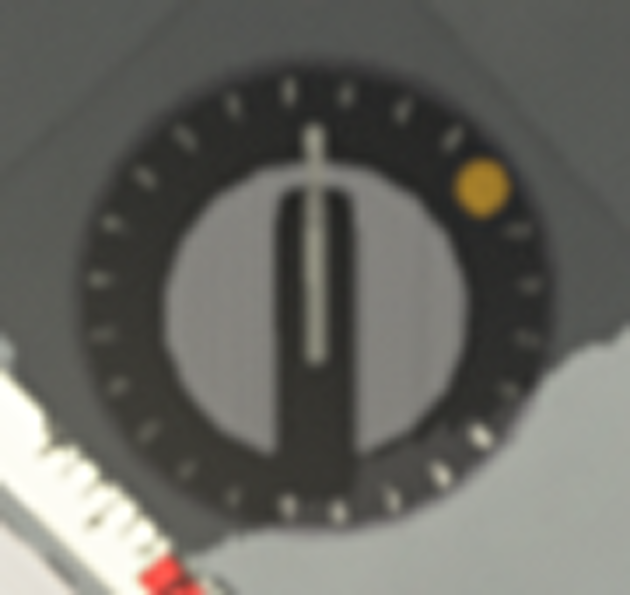

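Crop c2 is at 7x, offset (240,135). The ring centre is at (317,296), the dot at (482,187), and the pointer's outer end is at (314,128), with its line running to (317,362) on the bar.

```bash
python3 - <<'E'
from h import *
m=cam("w1")
P=lambda u,v,z: ray(m,(u+.5)/7-.5+240,(v+.5)/7-.5+135,z)
c=P(317,296,.019);d=P(482,187,.02);t=P(314,128,.024);b=P(317,362,.058)
c2=P(316.5,309,.024)
print(c,c2,d,t,b,np.linalg.norm((d-c)[:2]))
an=lambda v:np.arctan2(v[1],v[0])
for k in(c,c2):
  ad,at=an(d-k),an(t-k);print("dot",ad,"tip",at,"turn",wrap(at-ad))
print("barline",an(t-b), "abs angles dial/ring (yaw .073)",np.pi-an(t-c)+.073,np.pi-an(d-c)+.073)
E
```

```text
[ 0.45335694 -0.02187622  0.019     ] [ 0.45421546 -0.0226726   0.024     ] [0.4557945 0.0118571 0.02     ] [ 0.42990086 -0.00396589  0.024     ] [ 0.45483274 -0.02310936  0.058     ] 0.0338212751619856
dot 1.4986620102439474 tip 2.489463956044771 turn 0.9908019458008237
dot 1.5250982963851918 tip 2.4858150133527235 turn 0.9607167169675321
barline 2.4867771476562814 abs angles dial/ring (yaw .073) 0.725128697545022 1.7159306433458457
```

```bash
python3 -m crank '[[[0,0,20],0,0],[[0,0,25],0,0],[[0,0,25],0,0],[[0,0,25],0,0],[[0,0,25],0,0],[[0,0,25],0,0],[[0,0,20],0,0],[[0,0,18],0,0],[[0,0,12],0,0],[[0,0,6],0,0]]' 40
python3 -m crank '[[[0,0,0],0,0],[[0,0,0],0,1],[[0,0,0],0,1],[[0,0,0],0,1],[[0,0,0],0,1],[[0,0,0],0,1],[[0,0,0],0,1],[[0,0,0],0,1],[[0,0,0],0,1],[[0,0,0],0,1]]' 40
```

```text
time: 5.15
position: [0.4537, -0.0237, 0.0295]
tcp_rot: [0.328, 0.945, -0.0, -0.001]
contact_force: [0.8, 0.6, 0.6]
finger_gap: 0.5
time: 6.15
position: [0.4546, -0.0238, 0.0312]
tcp_rot: [0.328, 0.945, 0.0, 0.001]
contact_force: [0.0, 1.0, 6.4]
finger_gap: 0.144
```

Gripped: gap 0.144 is about 12 mm, which matches the bar. Now I'll turn it 0.96 rad clockwise.

```bash
python3 -m crank '[[[0,0,0],0.1,1],[[0,0,0],0.12,1],[[0,0,0],0.12,1],[[0,0,0],0.12,1],[[0,0,0],0.12,1],[[0,0,0],0.12,1],[[0,0,0],0.12,1],[[0,0,0],0.09,1],[[0,0,0],0.05,1],[[0,0,0],0,1]]' 40
python3 - <<'E'
from h import *
s=sense();print(yaw(s),s["joints"],s["torque"])
s=look("top","t2")
import cv2
p=cv2.imread("pics/t2.png")[175:270,240:345]
a=cv2.resize(p,None,fx=6,fy=6,interpolation=cv2.INTER_CUBIC)
s=look("wrist","w2")
cv2.imwrite("pics/t2c.png",a)
E
```

```text
time: 7.15
position: [0.454, -0.024, 0.0311]
tcp_rot: [0.728, 0.686, -0.0, 0.0]
contact_force: [-7.0, -1.8, 12.3]
finger_gap: 0.143
1.5117931168592957 [-2.22333232e-01  6.50491900e-02  1.96265874e+00 -5.26758333e-04
  1.11374075e+00 -1.63097610e-01] [-0.29727232  1.15637205 -0.07850552]
```

View pics/w2.png

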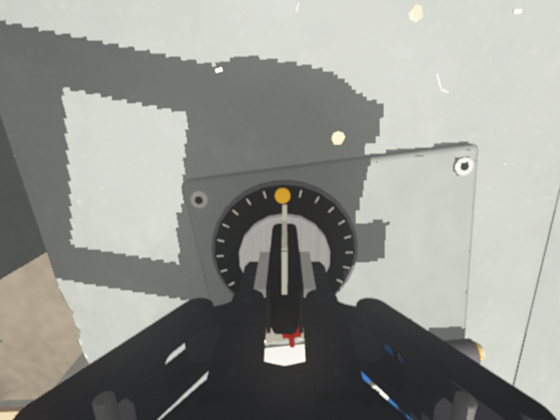

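The pointer tip at (284,207) is in line with the dot at (283,196), so the offset is under 1 mm. I'll hold, release, lift, turn −0.13 and hover over the handle.

```bash
python3 -m crank '[[[0,0,0],0,1],[[0,0,0],0,1],[[0,0,0],0,1],[[0,0,0],0,0],[[0,0,0],0,0],[[0,0,0],0,0],[[0,0,0],0,0],[[0,0,0],0,0],[[0,0,-10],0,0],[[0,0,-20],0,0]]'
python3 -m crank '[[[0,0,-25],0,0],[[0,0,-25],0,0],[[0,0,-25],0,0],[[0,0,-25],0,0],[[0,0,-20],-0.07,0],[[0,0,-15],-0.06,0],[[-20,8,0],0,0],[[-30,10,0],0,0],[[-30,10,0],0,0],[[-25,10,0],0,0]]'
python3 - <<'E'
from h import *
s=look("wrist","w3");s=look("wrist","w4");print(yaw(s),s["position"],s["finger_gap"])
import cv2
p=cv2.imread("pics/w4.png")
cv2.imwrite("pics/w4c.png",cv2.resize(p[100:300,140:420],None,fx=2.8,fy=2.8,interpolation=cv2.INTER_CUBIC))
E
```

```text
time: 8.25
position: [0.4533, -0.0236, 0.0602]
tcp_rot: [0.727, 0.687, -0.001, -0.001]
contact_force: [-0.3, 0.0, -0.4]
finger_gap: 0.498
time: 9.25
position: [0.4999, -0.1271, 0.1962]
tcp_rot: [0.681, 0.732, 0.0, 0.0]
contact_force: [0.5, 0.1, -0.4]
finger_gap: 0.5
1.642407735327636 [ 0.50106357 -0.12988625  0.19576082] 0.5003282735507706
```

View pics/w4c.png

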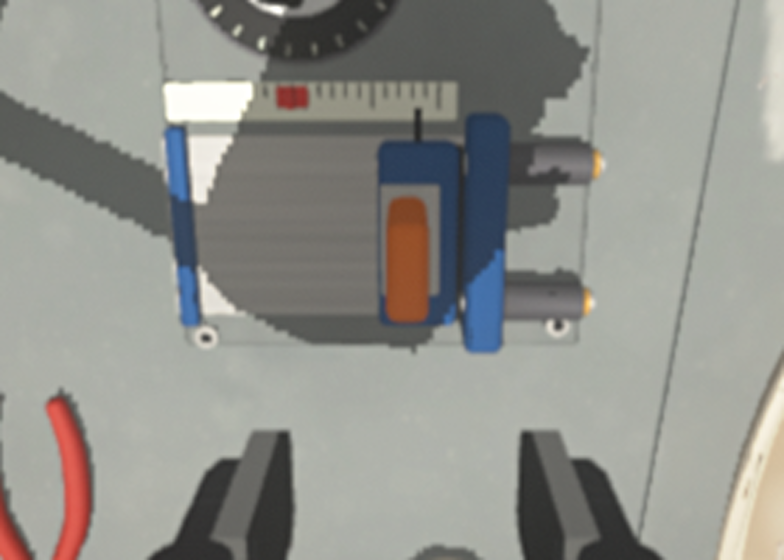

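Crop w4c is at 2.8x, offset (140,100). The handle centre is at about (408,260), the pointer blade's tip end at (418,110), and the red mark at (293,97).

```bash
python3 - <<'E'
from h import *
m=cam("w4");s=sense();print(s["position"])
P=lambda u,v,z: ray(m,(u+.5)/2.8-.5+140,(v+.5)/2.8-.5+100,z)
h=P(408,262,.082);print("handle",h)
a=.073;ex=np.array([np.cos(a),np.sin(a),0]);ey=np.array([-np.sin(a),np.cos(a),0])
for z in(.016,.025,.034):
  r=P(293,97,z);p=P(418,112,z);print(z,r,p,"gap",(p-r)@ex)
d=h-s["position"];print("d in jig",d@ex,d@ey)
E
```

```text
[ 0.50030146 -0.12816335  0.19564593]
handle [ 0.50269082 -0.12070389  0.082     ]
0.016 [ 0.45660344 -0.07800563  0.016     ] [ 0.50381869 -0.08018845  0.016     ] gap 0.04693030040421112
0.025 [ 0.45771927 -0.07721491  0.025     ] [ 0.50361577 -0.07933676  0.025     ] gap 0.045619506735481694
0.034 [ 0.45883509 -0.07642418  0.034     ] [ 0.50341284 -0.07848506  0.034     ] gap 0.04430871306675221
d in jig 0.0029270552816003086 0.007265326785389254
```

```bash
python3 -m crank '[[[5,2,10],0,0],[[0,0,20],0,0],[[0,0,25],0,0],[[0,0,25],0,0],[[0,0,25],0,0],[[0,0,20],0,0],[[0,0,14],0,0],[[0,0,8],0,0],[[0,0,3],0,0],[[0,0,0],0,0]]' 60
python3 -m crank '[[[0,0,0],0,1],[[0,0,0],0,1],[[0,0,0],0,1],[[0,0,0],0,1],[[0,0,0],0,1],[[0,0,0],0,1],[[0,0,0],0,1],[[0,0,0],0,1],[[0,0,0],0,1],[[0,0,0],0,1]]' 60
```

```text
time: 10.35
position: [0.5014, -0.1205, 0.0456]
tcp_rot: [0.681, 0.733, 0.0, 0.0]
contact_force: [0.4, 0.1, 1.4]
finger_gap: 0.501
time: 11.35
position: [0.5012, -0.1208, 0.0461]
tcp_rot: [0.681, 0.732, -0.0, 0.0]
contact_force: [-5.9, -0.1, 8.0]
finger_gap: 0.156
```

Gripped: gap 0.156 is about 13 mm. Now I'll pull 45 mm along tool −y.

```bash
python3 -m crank '[[[0,-3,0],0,1],[[0,-6,0],0,1],[[0,-7,0],0,1],[[0,-7,0],0,1],[[0,-7,0],0,1],[[0,-7,0],0,1],[[0,-5,0],0,1],[[0,-3,0],0,1],[[0,0,0],0,1],[[0,0,0],0,1]]' 60
python3 - <<'E'
from h import *
import cv2
s=look("wrist","w5");s2=look("top","t5");look("scene","s5");print(s["position"],s["contact_force"],s["finger_gap"])
f=lambda n,y0,y1,x0,x1,k:cv2.resize(cv2.imread(f"pics/{n}.png")[y0:y1,x0:x1],None,fx=k,fy=k,interpolation=cv2.INTER_CUBIC)
a=f("w5",0,420,0,560,1.0);b=f("t5",175,270,240,345,4);
o=np.zeros((600,800,3),np.uint8)
o[:420,:560]=a[:420,:560]; cv2.imwrite("pics/m5.png",cv2.imread("pics/w5.png"))
cv2.imwrite("pics/t5c.png",f("t5",175,270,240,345,6))
E
```

```text
time: 12.35
position: [0.4573, -0.124, 0.0461]
tcp_rot: [0.681, 0.732, 0.001, 0.001]
contact_force: [6.9, 3.1, 2.5]
finger_gap: 0.159
[ 0.45726229 -0.12399281  0.04611569] [6.87931559 3.09815151 2.52447154] 0.15868322455600495
```

View pics/m5.png

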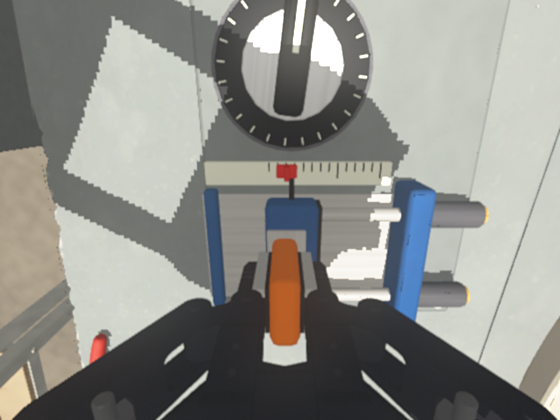

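View pics/t5c.png

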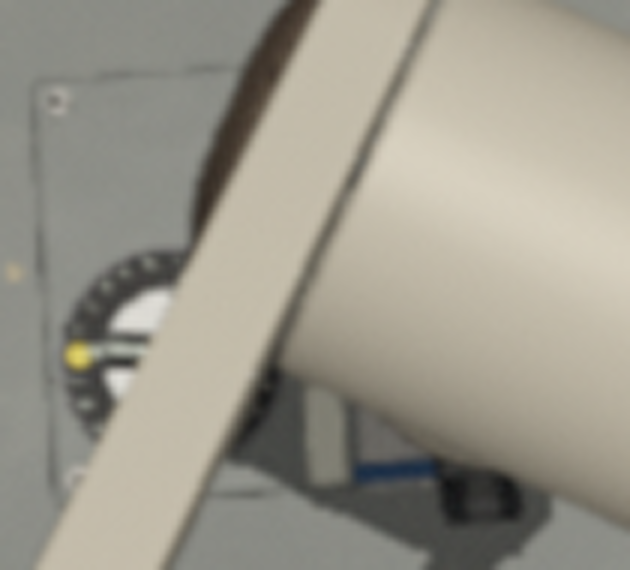

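The dial pointer is still at the yellow dot in the top view. The black pointer at (292,180) is slightly behind the red mark at (286,172), so I'll zoom in.

```bash
python3 - <<'E'
import cv2
p=cv2.imread("pics/w5.png")[155:205,255:325]
cv2.imwrite("pics/c5.png",cv2.resize(p,None,fx=10,fy=10,interpolation=cv2.INTER_CUBIC))
E
```

```text
(no output)
```

View pics/c5.png

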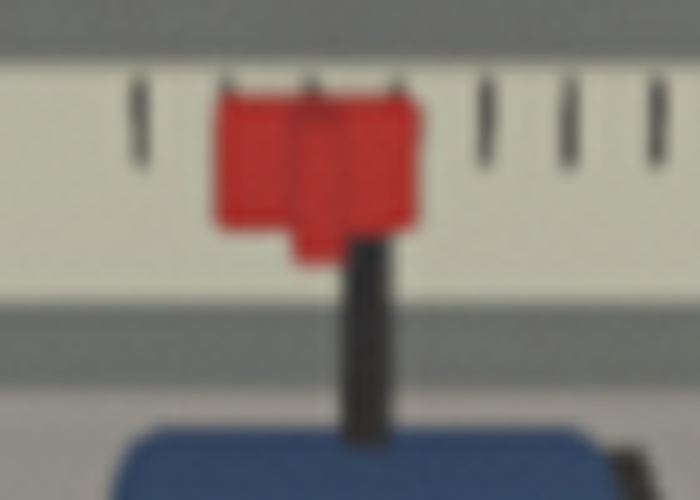

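The mark centre is at 322 and the pointer at 367. The 3 mm blade spans 48 crop px, so the pointer needs about 2.7 mm more. I'll pull that and hold.

```bash
python3 -m crank '[[[0,-1.4,0],0,1],[[0,-1.3,0],0,1],[[0,0,0],0,1],[[0,0,0],0,1],[[0,0,0],0,1],[[0,0,0],0,1],[[0,0,0],0,1],[[0,0,0],0,1],[[0,0,0],0,1],[[0,0,0],0,1]]' 60
python3 - <<'E'
from h import *
import cv2
s=look("wrist","w6")
p=cv2.imread("pics/w6.png")[155:205,255:325]
cv2.imwrite("pics/c6.png",cv2.resize(p,None,fx=10,fy=10,interpolation=cv2.INTER_CUBIC))
E
```

```text
time: 13.5
position: [0.4547, -0.1242, 0.0461]
tcp_rot: [0.681, 0.732, 0.001, 0.001]
contact_force: [7.5, 2.9, 3.1]
finger_gap: 0.153
```

View pics/c6.png

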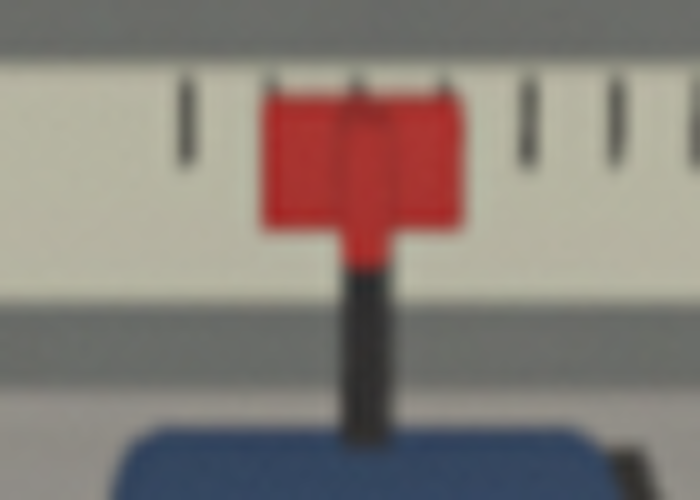

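The pointer at 367 is now exactly in line with the mark at 367. I'll hold for another second and hand in.

```bash
python3 -m crank '[[[0,0,0],0,1],[[0,0,0],0,1],[[0,0,0],0,1],[[0,0,0],0,1],[[0,0,0],0,1],[[0,0,0],0,1],[[0,0,0],0,1],[[0,0,0],0,1],[[0,0,0],0,1],[[0,0,0],0,1]]' 60
python3 -c "from workcell import *;print(close_job())"
```

```text
time: 14.55
position: [0.4547, -0.1242, 0.0461]
tcp_rot: [0.681, 0.732, 0.001, 0.001]
contact_force: [8.0, 1.9, 3.4]
finger_gap: 0.158
the job is handed in; nothing more can be done
None
```

The jig is set and held open. I turned the dial about 0.96 rad clockwise to the yellow dot, then pulled the jaw about 47 mm by its orange handle. I handed the job in at about 14.6 s, still gripping the handle at 60 N.

- **Dial:** in the wrist picture after turning, the white pointer was in line with the dot, under 1 mm off. The top view taken during the pull still showed it there.
- **Jaw:** the first pull stopped about 2.7 mm short of the red mark. After a small correction, the black pointer and the mark lined up in the wrist picture.
- **Hold:** the arm stayed still for more than a second, with the spring pulling about 8 N on the fingers.
- **Other things on the table:** I moved nothing else that I know of, but I did not take a separate picture to check each one.

No check failed. My early estimates of the turn differed a little (0.92 to 0.99 rad).

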